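# Clip the wide plate cassette

## Robot

A 6-joint arm with a two-finger parallel gripper is mounted at the origin on the work surface. World frame = base frame: x ahead of the robot, y to its left, z up, the work surface at z = 0. Lengths are in m, angles in rad, forces in N, time in s.
With the tool pointing down it reaches from about 0.275 to 0.775 m from the base axis. Payload 14.6 kg.
Tool frame: the origin (TCP) lies midway between the tips of the shut fingers; the grasp point (between the pads) lies 19 mm behind it; x points along the fingers, y is the direction in which the jaws open and shut, and the axes are right-handed (so a half turn about x gives the same grasp; the last joint's range is limited). The gripper opens to 85 mm and grips with 20 to 120 N. Pads are 22 mm wide; open, the fingers measure 114 mm over their backs; the gripper's body (76 mm by 85 mm) begins 54 mm behind the grasp point. The pads swing forward as they close: fully open they stand 13 mm farther back than shut.
Start: joints at [1.066, 0.263, -0.048, 1.259, 0, 1.415], TCP at [0.18, 0.493, 0.231] pointing down, gripper open.
Joint ranges: [-2.65, 2.65], [-0.89, 1.7], [-1.18, 1.37], [-2.13, 2.11], [-1.35, 1.29], [-3.14, 3.14]. Speed limits (rad/s): [1.89, 1.89, 2.57, 2.79, 3.14, 3.14].

## Interface

Orientations are given as a rotation vector (axis times angle).
In Python, from bench import telemetry, optics, bot gives the robot as it stands.
- The arm moves only by the tool move_arm, never from a script. Its argument "commands" is a list that holds one entry, the list of rows, each a list of 7 numbers: the finger opening in m, from 0 to 0.0854, then the shift along the tool's x, y, z in m, then the turn, a rotation vector about the tool's x, y, z in degrees. A call has 1 to 12 rows; each row shifts and turns the commanded pose from where the row before left it, along the tool's axes as they then stand; what a row does not reach is not made up. A row lasts 1/10 s, in which the tool goes at most 50 mm and 8.59 degrees, less where a joint would pass 70% of its speed; a pose out of reach is approached as far as the arm can. A call with a gripper value outside its range is refused whole. The fingers move at their own pace and stop on an object; "grip_force" is the grip in N (left out, the last holds). Time passes only in rows, so rows that do not move let the fingers close. It gives the time, the measured TCP pose, the force and the opening at its end, in the units of the state.
- telemetry.get_state(): the state, without advancing time (a new reading comes with each control period).
- optics.get_image(name): name is "side" or "top" or "wrist"; returns a dict with "image" (420x560x3 uint8, red, green, blue), "depth" (420x560 float32, m along the optical axis (not along the pixel's ray), 0 where there is no reading), "mtx" (3x3 intrinsics, pixels), "R" (3x3) and "t" (3): a world point X has camera coordinates R X + t. Camera axes: x right, y down, z forward; pixel columns grow to the right and rows downward; lengths in m; the calibration is good to about 2 mm. A picture is of the moment at which its call begins.
- bot.close_job(): hands the job in, once; it reports no verdict.
Trained networks look in a picture, given as the dict that the camera call returned (one of the last four; its "shot" number tells which), for a name from the list of things; names that differ only in an ending like _2 or _b are one class to them, and where a whole thing is asked for, a point or a joint stands for the part that bears it (a point fixed in the world has none). Each returns a list of dicts, best first, with "conf" (0 to 1); they miss things now and then, are a little off and sometimes report something else, mostly with a low value. They report only what shows in the picture. A call takes as long as a camera call.
- optics.cut_out(picture, thing): "mask" (420x560 bool, what is visible of it) and "position" ([column, row] in pixels, amid what is visible of it).
The state is a dict: "time": time; "joints": joint angles; "qvel": joint speeds; "tau": joint torques, N m; "ee_pos": TCP position; "tool_rot": TCP orientation; "contact_force": force on the tool from outside, world axes, zero at the start; "moment": the same for the moment, N m; "gripper_width": opening from 0.0 (shut) to 1.0 (fully open).
Only numpy, scipy, OpenCV 4.12 (cv2) and the standard library are available. Lean on these libraries where they do the work, as an engineer would, in place of code of your own. Each camera call takes 0.05 s, during which the arm holds its last target.

## Task

Take the steel spring clip off its parking rail by squeezing its handles, and clip it over the middle of the top edge of the wide plate cassette (not the narrow one), pushed well down so that the jaws straddle both plates. Let go so that the clip stands upright and grips the cassette by itself.

Things in the scene. Friction and masses are not known exactly. Their poses are not given: they have to be found in the camera images.
- clip: Steel spring clip like a 30 mm wide clothes-peg, about 60 g, parked upright, jaws down, on an 8 mm fin (top at z 58 mm) of a grey foot. Origin: pivot (dark coil, radius 6 mm), at z 64 mm on the fin. y: along hinge and fin; x: jaws open, handles are squeezed; z up. Jaws reach 46 mm down, handles 53 mm up in a V: 50 mm wide over all at the top, 40 mm at 30 mm up. Frame is fixed to the +x half.
- clip_jaw (a joint): Angle (rad) between the clip's halves: 0 gripping 8 mm (fin or cassette), -0.15 shut on nothing, 0.48 handles squeezed to the stop (10 N does; 20 to 40 N is safe): handles then parallel, 26 mm over all, jaws 28 mm apart at the tips, each half turned 0.24 about the pivot. Keep squeezing to keep it open; let go and the spring shuts it.
- wide_edge (a point): Middle of the top edge, 115 mm above the bench, of the wide cassette: two white ceramic plates with spacers, in all 8 mm thick, 140 mm wide, upright in a grey foot fixed to the bench (70 x 170 x 22 mm, end cheeks up to 62 mm). y: along the edge; x: through the thickness; z: up. Fully down, the clip's pivot is 6 mm above this point.
- narrow_edge (a point): The same point of the narrow cassette, not to be clipped: 8 mm thick, 70 mm wide, top edge 92 mm above the bench. It may stand left or right of the wide one.

How it is judged:
At the end, for the whole second after the job is handed in: The clip grips the wide cassette's top edge: pivot within 20 mm of the middle along the edge, 10 mm across it and at most 27 mm above it (jaws 15 mm or more over the plates), upright and square within 0.2 rad, jaw angle -0.09 to 0.12 rad, at rest (y of clip in the frame of wide_edge between -0.02 and 0.02 m and x of clip in the frame of wide_edge between -0.01 and 0.01 m and z of clip in the frame of wide_edge between 0 and 0.027 m and angle between clip's own z axis and vertical below 0.2 rad and angle between the y axis of clip and the y axis of wide_edge, either way round below 0.2 rad and value of joint clip_jaw between -0.09 and 0.12 rad and linear speed of clip below 0.02 m/s); the robot touches nothing.
It also fails if it takes over 38 s, if anything falls off the work surface, if the arm or the gripper's body presses on something with over 40 N, if the wrist force passes 120 N, or if a joint passes its speed limit or range.

## Working session

There is one attempt and no reset: what is moved stays moved. The work goes in short steps, Python scripts to look and compute and a tool call to move; the robot and the scene stay as the last step left them, time stands still between calls to the robot, and variables do not carry over. Pictures are saved under pics/ and viewed, and the job is handed in when it is done.

Besides the shell and the picture viewer there is one more tool, called after ">>>" as name(argument=value, ...), one argument or row to a line, values as JSON. move_arm: Moves the arm, as the interface text tells. Its arguments: {"type":"object","properties":{"commands":{"type":"array","items":{"type":"array","items":{"type":"array","items":{"type":"number"}}}},"grip_force":{"type":"number"}},"required":["commands"]}

```bash
mkdir -p pics; ls; cat > h.py <<'E'
import numpy as np, cv2
from bench import telemetry, optics, bot
def save(p,n): cv2.imwrite(f'pics/{n}.png',cv2.cvtColor(p['image'],cv2.COLOR_RGB2BGR))
def cloud(p,m=None):
    d=p['depth']; v,u=np.nonzero((d>0)&(m if m is not None else True))
    z=d[v,u]; K=p['mtx']; c=np.stack([(u-K[0,2])/K[0,0]*z,(v-K[1,2])/K[1,1]*z,z],1)
    return (c-p['t'])@p['R'], u, v
E
python3 - <<'E'
from h import *
for n in ['top','side']:
    p=optics.get_image(n); save(p,n+'0')
    for th in ['clip','wide_edge','narrow_edge']:
        try: r=optics.cut_out(p,th)
        except Exception as e: print(e); continue
        for q in r[:2]:
            X,_,_=cloud(p,q['mask']); print(n,th,q['conf'],q['position'],len(X),np.median(X,0) if len(X) else '', np.percentile(X,[2,98],axis=0).round(3).tolist() if len(X) else '')
s=telemetry.get_state(); print(s)
E
```

```text
pics
top clip 0.87 [398.1, 222.9] 312 [ 0.52380599 -0.2515856   0.07420292] [[0.501, -0.27, 0.062], [0.544, -0.235, 0.113]]
top wide_edge 0.83 [173.4, 231.1] 2199 [0.52359241 0.26083682 0.02399152] [[0.483, 0.184, 0.014], [0.573, 0.34, 0.117]]
top narrow_edge 0.73 [276.3, 234.0] 1194 [0.50876731 0.02360805 0.02357895] [[0.474, -0.021, 0.018], [0.55, 0.071, 0.094]]
side clip 0.81 [304.1, 305.0] 1105 [ 0.52343165 -0.25604151  0.07126595] [[0.498, -0.273, -0.001], [0.569, -0.133, 0.111]]
side wide_edge 0.81 [259.4, 185.0] 1736 [0.52376124 0.24253492 0.03715213] [[0.482, 0.18, 0.004], [0.573, 0.333, 0.114]]
side narrow_edge 0.86 [267.6, 242.0] 1306 [ 0.50608194 -0.00574332  0.02135265] [[0.469, -0.028, 0.001], [0.549, 0.069, 0.091]]
{'time': 0.4, 'joints': array([ 1.06567687e+00,  2.63136348e-01, -4.83974654e-02,  1.25940145e+00,
        2.83406562e-05,  1.41550952e+00]), 'qvel': array([-3.25032967e-04, -2.27553455e-03,  1.27820311e-03, -7.35186375e-05,
       -1.20425683e-05, -9.39827293e-04]), 'tau': array([-2.69233300e-03, -6.36868858e+01,  3.84465230e+01,  3.22419728e-03,
       -1.86603716e-04, -1.87505947e-05]), 'ee_pos': array([0.17990953, 0.49316804, 0.23122362]), 'tool_rot': array([ 0.27441079,  1.5533816 , -0.2746036 ]), 'contact_force': array([0.191736  , 0.38737669, 0.29414989]), 'moment': array([ 0.02233235,  0.00985   , -0.00385525]), 'gripper_width': 0.9996646808352847}
```

View images.

```bash
python3 - <<'E'
from h import *
a=cv2.imread('pics/top0.png');b=cv2.imread('pics/side0.png')
cv2.imwrite('pics/a.png',np.vstack([cv2.resize(a[170:290,100:460],None,fx=2,fy=2),cv2.resize(b[130:350,170:400],(720,300))]))
p=optics.get_image('top'); save(p,'t1'); np.savez('t1.npz',**{k:p[k] for k in('image','depth','mtx','R','t')})
for th,zl in [('clip',(.09,.13)),('clip',(.06,.08)),('wide_edge',(.105,.125)),('narrow_edge',(.085,.1))]:
    q=optics.cut_out(p,th)[0]; X,_,_=cloud(p,q['mask']); X=X[(X[:,2]>zl[0])&(X[:,2]<zl[1])]
    r=cv2.minAreaRect((X[:,:2]*1000).astype(np.float32)); print(th,zl,len(X),X.mean(0).round(4),r)
    if len(X)<200: print((X*1000).round().astype(int).tolist())
from scipy.spatial.transform import Rotation as R
print(R.from_rotvec(telemetry.get_state()['tool_rot']).as_matrix().round(3))
E
```

```text
clip (0.09, 0.13) 144 [ 0.5234 -0.2519  0.1059] ((522.517578125, -253.30172729492188), (51.63307189941406, 30.164077758789062), 15.871804237365723)
[[550, -256, 111], [550, -258, 112], [548, -250, 111], [548, -251, 115], [548, -253, 114], [548, -256, 113], [547, -257, 116], [548, -260, 114], [546, -243, 113], [546, -245, 113], [546, -247, 113], [546, -249, 112], [545, -251, 115], [545, -253, 115], [545, -255, 117], [546, -258, 112], [546, -261, 108], [544, -236, 113], [544, -239, 111], [544, -240, 114], [544, -242, 114], [544, -245, 112], [543, -247, 114], [543, -249, 115], [544, -252, 110], [544, -254, 111], [544, -257, 108], [544, -259, 106], [545, -263, 101], [542, -233, 108], [542, -234, 112], [542, -236, 112], [542, -238, 113], [541, -240, 116], [541, -242, 113], [542, -245, 110], [542, -248, 108], [542, -251, 105], [543, -254, 102], [543, -257, 98], [543, -259, 100], [543, -261, 99], [540, -233, 108], [540, -234, 112], [540, -236, 111], [540, -238, 111], [540, -241, 108], [540, -244, 104], [540, -247, 102], [540, -249, 104], [541, -253, 95], [541, -254, 99], [541, -257, 96], [5
[... 6315 characters left out ...]
, 26, 92], [509, 23, 92], [509, 21, 92], [509, 19, 92], [509, 12, 89], [508, 10, 95], [508, 8, 93], [508, 6, 93], [508, 4, 94], [508, 1, 91], [507, 24, 89], [506, 21, 95], [507, 19, 88], [506, 17, 92], [506, 15, 94], [507, 12, 90], [506, 4, 94], [506, 1, 93], [506, -1, 93], [506, -3, 96], [506, -5, 94], [504, 15, 89], [504, 12, 96], [504, 10, 95], [504, 8, 95], [504, 6, 93], [504, 4, 94], [504, 1, 91], [504, -1, 94], [504, -3, 90], [504, -5, 93], [504, -7, 92], [502, 6, 92], [502, 4, 90], [502, 1, 92], [502, -1, 91], [502, -3, 93], [502, -5, 92], [502, -7, 91], [500, -1, 89], [499, -3, 96], [500, -5, 90], [499, -7, 92]]
[[ 0.     0.343  0.939]
 [ 0.     0.939 -0.343]
 [-1.     0.    -0.   ]]
```

View pics/a.png

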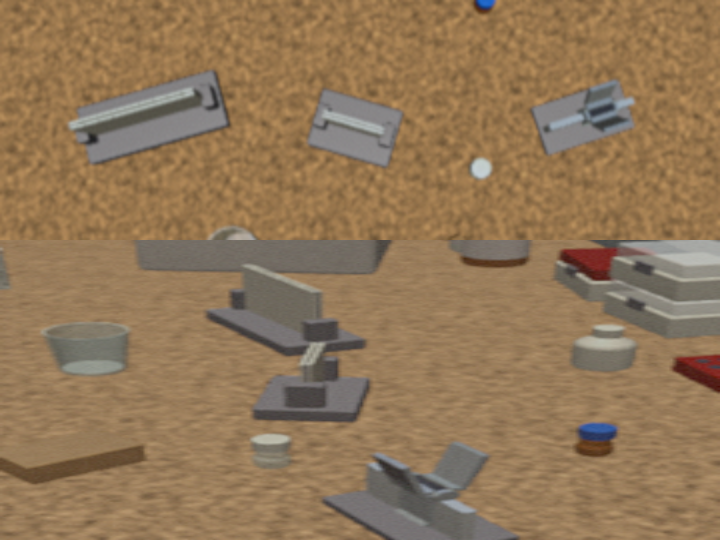

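View pics/side0.png

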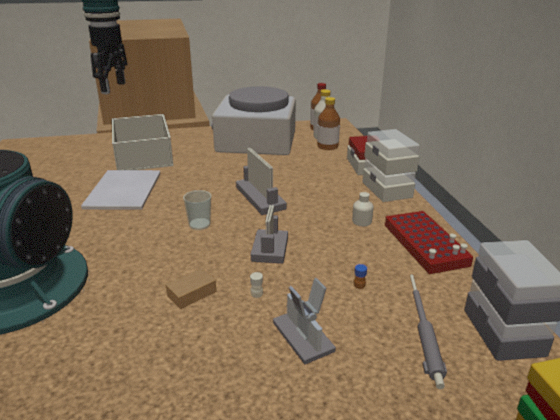

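Both pictures show the wide cassette at left (y≈0.264, yaw≈15°), the narrow one in the middle, and the clip on the right (≈0.523, −0.253, yaw≈16°). I move above the clip first.

>>> move_arm(
  commands=[
    [[0.085, 0, -0.0243, 0.0241, 0, 0, 0], [0.085, 0, -0.0243, 0.0241, 0, 0, 0], [0.085, 0, -0.0243, 0.0241, 0, 0, 0], [0.085, 0, -0.0243, 0.0241, 0, 0, 0], [0.085, 0, -0.0243, 0.0241, 0, 0, 0], [0.085, 0, -0.0243, 0.0241, 0, 0, 0], [0.085, 0, -0.0243, 0.0241, 0, 0, 0], [0.085, 0, -0.0243, 0.0241, 0, 0, 0], [0.085, 0, -0.0243, 0.0241, 0, 0, 0], [0.085, 0, -0.0243, 0.0241, 0, 0, 0], [0.085, 0, -0.0243, 0.0241, 0, 0, 0], [0.085, 0, -0.0243, 0.0241, 0, 0, 0]],
  ],
  grip_force=30,
)

```text
time: 1.85
ee_pos: [0.352, 0.1188, 0.2315]
tool_rot: [0.275, 1.553, -0.274]
contact_force: [-0.0, 1.1, -0.3]
gripper_width: 0.996
```

>>> move_arm(
  commands=[
    [[0.085, 0, -0.0243, 0.0241, 0, 0, 0], [0.085, 0, -0.0243, 0.0241, 0, 0, 0], [0.085, 0, -0.0243, 0.0241, 0, 0, 0], [0.085, 0, -0.0243, 0.0241, 0, 0, 0], [0.085, 0, -0.0243, 0.0241, 0, 0, 0], [0.085, 0, -0.0243, 0.0241, 0, 0, 0], [0.085, 0, -0.0243, 0.0241, 0, 0, 0], [0.085, 0, -0.0243, 0.0241, 0, 0, 0], [0.085, 0, -0.0243, 0.0241, 0, 0, 0], [0.085, 0, -0.0243, 0.0241, 0, 0, 0], [0.085, 0, -0.0243, 0.0241, 0, 0, 0], [0.085, 0, -0.0243, 0.0241, 0, 0, 0]],
  ],
)

```text
time: 3.05
ee_pos: [0.5238, -0.2543, 0.2312]
tool_rot: [0.275, 1.553, -0.275]
contact_force: [0.1, -0.2, 0.8]
gripper_width: 0.997
```

>>> move_arm(
  commands=[
    [[0.085, 0, 0, 0, 6.8, 0, 0], [0.085, 0, 0, 0, 6.8, 0, 0], [0.085, 0, 0, 0, 6.8, 0, 0], [0.085, 0, 0, 0, 6.8, 0, 0], [0.085, 0, 0, 0, 6.8, 0, 0], [0.085, 0, 0, 0, 6.8, 0, 0], [0.085, 0, 0, 0, 6.8, 0, 0], [0.085, 0, 0, 0, 6.5, 0, 0], [0.085, 0, 0, 0, 0, 0, 0], [0.085, 0, 0, 0, 0, 0, 0]],
  ],
)

```text
time: 4.05
ee_pos: [0.5235, -0.2529, 0.2313]
tool_rot: [1.0, 1.329, -1.0]
contact_force: [0.2, -0.7, 0.5]
gripper_width: 0.991
```

```bash
python3 - <<'E'
from h import *
from scipy.spatial.transform import Rotation as R
p=optics.get_image('wrist'); save(p,'w1')
q=optics.cut_out(p,'clip'); print([(x['conf'],x['position']) for x in q])
X,_,_=cloud(p,q[0]['mask'])
for zl in [(.1,.125),(.062,.08)]:
    Y=X[(X[:,2]>zl[0])&(X[:,2]<zl[1])]
    print(len(Y),Y.mean(0),cv2.minAreaRect((Y[:,:2]*1000).astype(np.float32)))
s=telemetry.get_state(); print(s['time'],s['ee_pos'],s['gripper_width'],s['contact_force']);print(R.from_rotvec(s['tool_rot']).as_matrix().round(3))
E
```

```text
[(0.62, [280.7, 194.1])]
803 [ 0.52061987 -0.24992115  0.10909936] ((521.0938110351562, -250.8955535888672), (51.92206954956055, 29.687829971313477), 17.20427131652832)
1182 [ 0.52099725 -0.25030176  0.07087149] ((521.0565185546875, -251.37001037597656), (32.74998474121094, 38.2003288269043), 18.808454513549805)
4.15 [ 0.52342337 -0.25292582  0.2312739 ] 0.9927809395888181 [-0.10186067  0.7349355  -0.78714651]
[[-0.     0.961  0.276]
 [-0.     0.276 -0.961]
 [-1.    -0.     0.   ]]
```

View pics/w1.png

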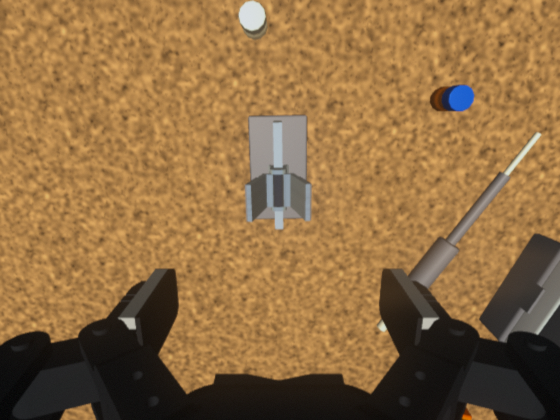

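The clip (col 279, row ~190) is centred and square between the fingers, about 1 mm off. I descend so the pads sit about 40 mm above the pivot, then squeeze.

>>> move_arm(
  commands=[
    [[0.085, 0.02, -0.001, -0.001, 0, 0, 0], [0.085, 0.025, 0, 0, 0, 0, 0], [0.085, 0.025, 0, 0, 0, 0, 0], [0.085, 0.025, 0, 0, 0, 0, 0], [0.085, 0.025, 0, 0, 0, 0, 0], [0.085, 0.02, 0, 0, 0, 0, 0], [0.085, 0.009, 0, 0, 0, 0, 0], [0.085, 0, 0, 0, 0, 0, 0], [0.085, 0, 0, 0, 0, 0, 0]],
  ],
)

```text
time: 5.05
ee_pos: [0.5226, -0.2524, 0.0831]
tool_rot: [1.002, 1.327, -1.002]
contact_force: [-0.6, 0.2, 0.1]
gripper_width: 0.994
```

>>> move_arm(
  commands=[
    [[0.05, 0, 0, 0, 0, 0, 0], [0.04, 0, 0, 0, 0, 0, 0], [0.03, 0, 0, 0, 0, 0, 0], [0.02, 0, 0, 0, 0, 0, 0], [0.02, 0, 0, 0, 0, 0, 0], [0.02, 0, 0, 0, 0, 0, 0], [0.02, 0, 0, 0, 0, 0, 0], [0.02, 0, 0, 0, 0, 0, 0]],
  ],
  grip_force=30,
)

```text
time: 5.85
ee_pos: [0.5225, -0.2529, 0.0836]
tool_rot: [1.002, 1.325, -1.003]
contact_force: [-4.0, -0.3, 13.9]
gripper_width: 0.299
```

```bash
python3 - <<'E'
from h import *
a=optics.get_image('side'); b=optics.get_image('wrist'); save(b,'w2')
cv2.imwrite('pics/s2.png',cv2.resize(cv2.cvtColor(a['image'][220:370,220:400],cv2.COLOR_RGB2BGR),None,fx=4,fy=4))
s=telemetry.get_state(); print(s['time'],s['ee_pos'],s['gripper_width']*85.4,s['contact_force'])
E
```

```text
5.95 [ 0.52252338 -0.25284877  0.08365846] 24.976926527433836 [-3.93240839 -1.31467497 14.29201121]
```

View pics/s2.png

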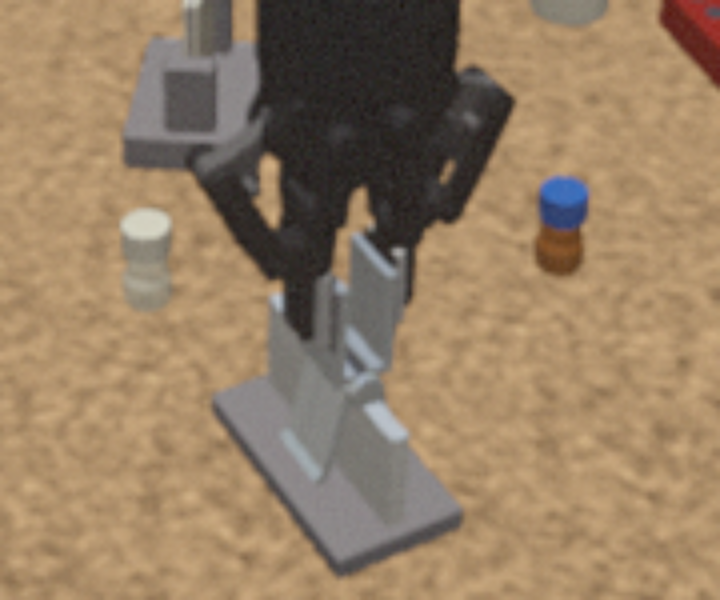

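View pics/w2.png

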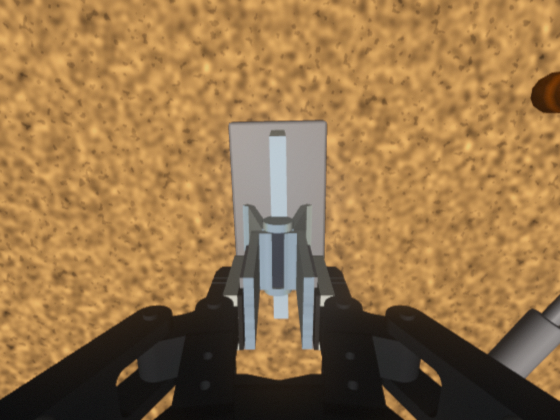

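The handles are parallel (25 mm opening) and the jaws are open around the fin (rows ~400–480 in the zoom). I lift straight up.

>>> move_arm(
  commands=[
    [[0.02, -0.004, 0, 0, 0, 0, 0], [0.02, -0.008, 0, 0, 0, 0, 0], [0.02, -0.01, 0, 0, 0, 0, 0], [0.02, -0.013, 0, 0, 0, 0, 0], [0.02, -0.015, 0, 0, 0, 0, 0], [0.02, -0.02, 0, 0, 0, 0, 0], [0.02, -0.02, 0, 0, 0, 0, 0], [0.02, -0.02, 0, 0, 0, 0, 0], [0.02, -0.015, 0, 0, 0, 0, 0], [0.02, -0.01, 0, 0, 0, 0, 0], [0.02, 0, 0, 0, 0, 0, 0], [0.02, 0, 0, 0, 0, 0, 0]],
  ],
)

```text
time: 7.15
ee_pos: [0.5221, -0.2521, 0.2169]
tool_rot: [1.003, 1.328, -1.003]
contact_force: [-0.4, -0.4, -0.7]
gripper_width: 0.295
```

```bash
python3 - <<'E'
from h import *
from scipy.spatial.transform import Rotation as R
a=optics.get_image('side'); b=optics.get_image('wrist'); save(b,'w3')
cv2.imwrite('pics/s3.png',cv2.resize(cv2.cvtColor(a['image'][170:320,200:380],cv2.COLOR_RGB2BGR),None,fx=4,fy=4))
s=telemetry.get_state(); print(s['time'],s['ee_pos'],s['gripper_width']*85.4,s['contact_force']);T=R.from_rotvec(s['tool_rot']).as_matrix();print(T.round(3))
q=optics.cut_out(b,'clip');X,_,_=cloud(b,q[0]['mask']); L=(X-s['ee_pos'])@T; print(q[0]['conf'],len(L),np.percentile(L,[2,50,98],axis=0).round(4))
t=(np.array([.529,.2645,s['ee_pos'][2]])-s['ee_pos'])@T; print(t)
E
```

```text
7.25 [ 0.52190481 -0.25200882  0.21650491] 25.164180425811995 [ 1.07080206 -0.75989274 -1.1677004 ]
[[-0.001  0.962  0.273]
 [ 0.001  0.273 -0.962]
 [-1.    -0.001 -0.001]]
0.59 7521 [[-0.0331 -0.0214 -0.0206]
 [ 0.0112 -0.0017 -0.0078]
 [ 0.0624  0.0178  0.0176]]
[ 3.52638837e-04  1.47967155e-01 -4.94911411e-01]
```

View pics/s3.png

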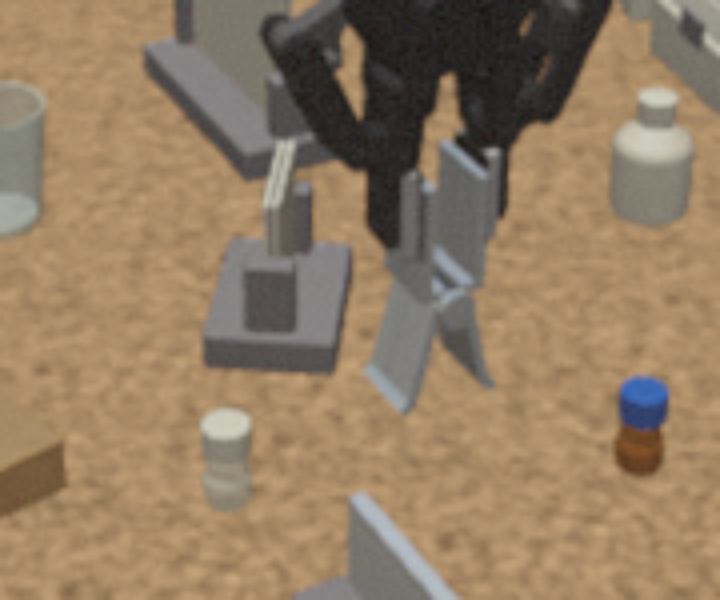

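View pics/w3.png

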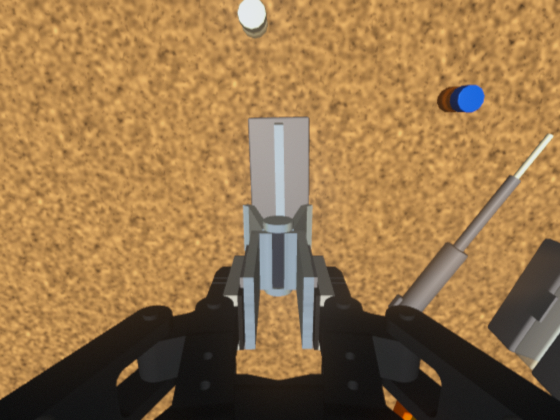

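The clip is held open and straight, 155 mm tip height. I carry it over the wide cassette.

>>> move_arm(
  commands=[
    [[0.02, 0, 0.004, -0.0135, 0, 0, 0], [0.02, 0, 0.008, -0.027, 0, 0, 0], [0.02, 0, 0.008, -0.027, 0, 0, 0], [0.02, 0, 0.008, -0.027, 0, 0, 0], [0.02, 0, 0.008, -0.027, 0, 0, 0], [0.02, 0, 0.008, -0.027, 0, 0, 0], [0.02, 0, 0.008, -0.027, 0, 0, 0], [0.02, 0, 0.008, -0.027, 0, 0, 0], [0.02, 0, 0.008, -0.027, 0, 0, 0], [0.02, 0, 0.008, -0.027, 0, 0, 0], [0.02, 0, 0.008, -0.027, 0, 0, 0], [0.02, 0, 0.008, -0.027, 0, 0, 0]],
  ],
)

```text
time: 8.5
ee_pos: [0.5251, 0.0734, 0.217]
tool_rot: [1.003, 1.328, -1.003]
contact_force: [0.3, 0.5, -0.3]
gripper_width: 0.295
```

>>> move_arm(
  commands=[
    [[0.02, 0, 0.008, -0.027, 0, 0, 0], [0.02, 0, 0.008, -0.027, 0, 0, 0], [0.02, 0, 0.008, -0.027, 0, 0, 0], [0.02, 0, 0.008, -0.027, 0, 0, 0], [0.02, 0, 0.008, -0.027, 0, 0, 0], [0.02, 0, 0.008, -0.027, 0, 0, 0], [0.02, 0, 0.004, -0.0175, 0.8, 0, 0], [0.02, 0, 0.004, -0.005, 0, 0, 0], [0.02, 0, 0, 0, 0, 0, 0], [0.02, 0, 0, 0, 0, 0, 0]],
  ],
)

```text
time: 9.5
ee_pos: [0.5292, 0.2639, 0.2171]
tool_rot: [1.013, 1.322, -1.014]
contact_force: [0.3, 0.1, -0.1]
gripper_width: 0.294
```

```bash
python3 - <<'E'
from h import *
from scipy.spatial.transform import Rotation as R
a=optics.get_image('side'); b=optics.get_image('wrist'); save(b,'w4')
cv2.imwrite('pics/s4.png',cv2.resize(cv2.cvtColor(a['image'][80:230,180:360],cv2.COLOR_RGB2BGR),None,fx=4,fy=4))
s=telemetry.get_state(); print(s['time'],s['ee_pos'],s['gripper_width']*85.4,s['contact_force']);T=R.from_rotvec(s['tool_rot']).as_matrix();print(T.round(3))
for th in('clip','wide_edge'):
  for q in optics.cut_out(b,th)[:1]:
    X,_,_=cloud(b,q['mask'])
    if th=='wide_edge':
        X=X[(X[:,2]>.107)&(X[:,2]<.125)]; print(cv2.minAreaRect((X[:,:2]*1000).astype(np.float32)),X[:,2].mean())
    L=(X-s['ee_pos'])@T; print(th,q['conf'],len(L),np.percentile(L,[2,50,98],axis=0).round(4).tolist())
E
```

```text
9.6 [0.52938523 0.26357688 0.21732116] 25.36693890766064 [ 1.74187784 -0.68612693 -0.541806  ]
[[-0.     0.966  0.259]
 [-0.     0.259 -0.966]
 [-1.    -0.     0.   ]]
clip 0.68 7485 [[-0.0328, -0.0221, -0.0207], [0.0115, -0.0018, -0.0078], [0.1109, 0.0174, 0.0176]]
((519.4136352539062, 297.7724914550781), (7.869058609008789, 77.42725372314453), 14.817749977111816) 0.11439884549320763
wide_edge 0.69 1055 [[0.101, -0.0048, -0.0737], [0.1024, -0.0012, -0.0407], [0.1095, 0.0031, 0.0008]]
```

View pics/s4.png

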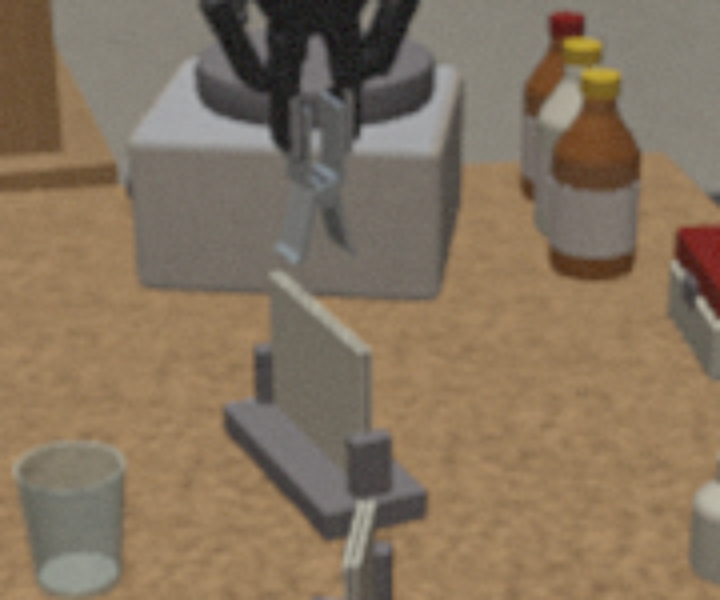

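View pics/w4.png

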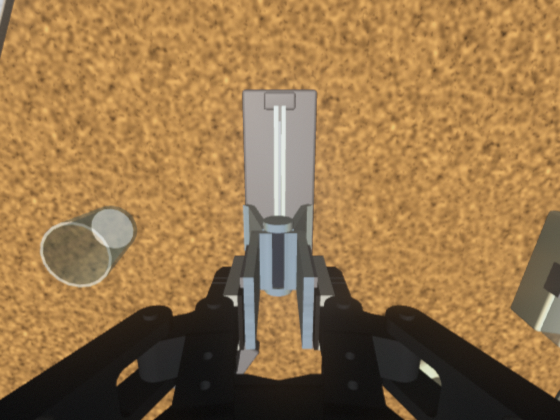

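The cassette edge (cols 275–286) lines up with the clip axis (col 279), square and centred. I lower onto it.

>>> move_arm(
  commands=[
    [[0.02, 0.01, 0, 0, 0, 0, 0], [0.02, 0.012, 0, 0, 0, 0, 0], [0.02, 0.012, 0, 0, 0, 0, 0], [0.02, 0.012, 0, 0, 0, 0, 0], [0.02, 0.01, 0, 0, 0, 0, 0], [0.02, 0.008, 0, 0, 0, 0, 0], [0.02, 0.006, 0, 0, 0, 0, 0], [0.02, 0.004, 0, 0, 0, 0, 0], [0.02, 0, 0, 0, 0, 0, 0], [0.02, 0, 0, 0, 0, 0, 0]],
  ],
)

```text
time: 10.7
ee_pos: [0.5295, 0.2644, 0.1435]
tool_rot: [1.014, 1.322, -1.013]
contact_force: [-0.7, -0.5, -1.8]
gripper_width: 0.294
```

```bash
python3 - <<'E'
from h import *
a=optics.get_image('side')
cv2.imwrite('pics/s5.png',cv2.resize(cv2.cvtColor(a['image'][80:230,180:360],cv2.COLOR_RGB2BGR),None,fx=4,fy=4))
s=telemetry.get_state(); print(s['time'],s['ee_pos'],s['gripper_width']*85.4,s['contact_force'])
E
```

```text
10.75 [0.5295676  0.26444575 0.14364079] 24.99790182610639 [ 0.37469349 -0.51686702 -0.17306329]
```

View pics/s5.png

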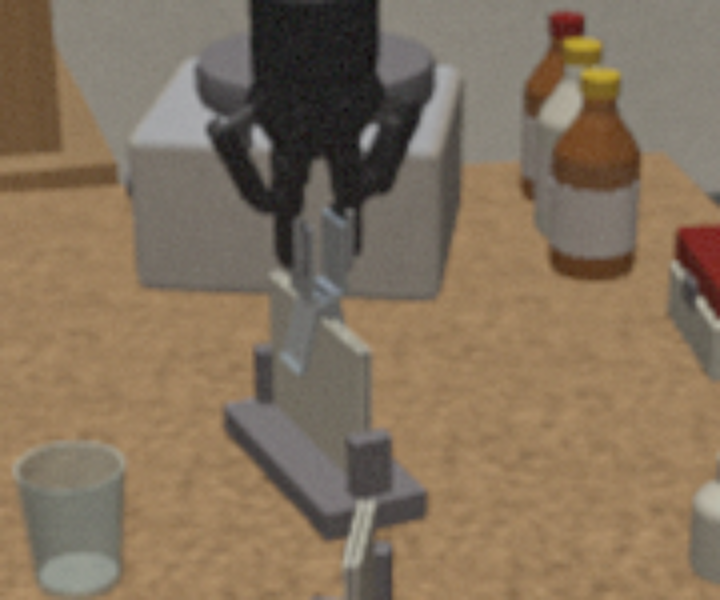

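The jaws straddle the plates (zoom ~295–340, 290–370) without contact. I lower 2 mm more and release.

>>> move_arm(
  commands=[
    [[0.02, 0.002, 0, 0, 0, 0, 0], [0.02, 0, 0, 0, 0, 0, 0], [0.03, 0, 0, 0, 0, 0, 0], [0.035, 0.001, 0, 0, 0, 0, 0], [0.04, 0.001, 0, 0, 0, 0, 0], [0.045, 0.001, 0, 0, 0, 0, 0], [0.055, 0, 0, 0, 0, 0, 0], [0.07, 0, 0, 0, 0, 0, 0], [0.085, 0, 0, 0, 0, 0, 0], [0.085, 0, 0, 0, 0, 0, 0], [0.085, 0, 0, 0, 0, 0, 0], [0.085, 0, 0, 0, 0, 0, 0]],
  ],
)

```text
time: 11.95
ee_pos: [0.5294, 0.2644, 0.1383]
tool_rot: [1.013, 1.322, -1.013]
contact_force: [-1.2, 0.5, 0.6]
gripper_width: 0.993
```

```bash
python3 - <<'E'
from h import *
a=optics.get_image('side');b=optics.get_image('wrist'); save(b,'w6')
cv2.imwrite('pics/s6.png',cv2.resize(cv2.cvtColor(a['image'][80:230,180:360],cv2.COLOR_RGB2BGR),None,fx=4,fy=4))
s=telemetry.get_state(); print(s['time'],s['ee_pos'],s['gripper_width']*85.4,s['contact_force'])
E
```

```text
12.05 [0.52938282 0.26435744 0.13827287] 85.03686885709232 [-0.45618924 -0.70489316 -0.30360931]
```

View pics/s6.png

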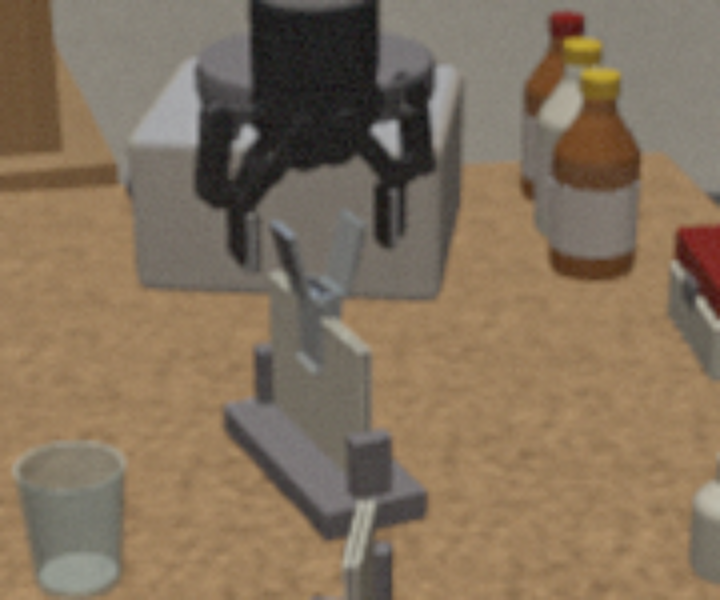

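View pics/w6.png

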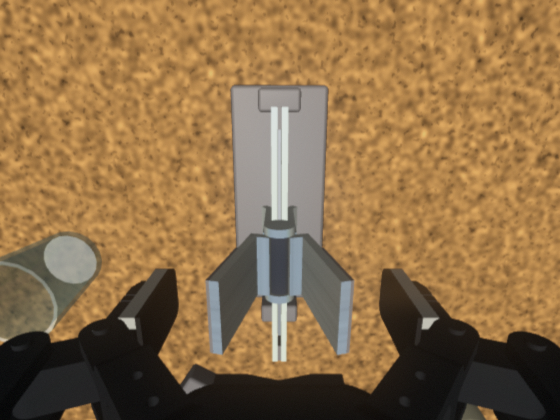

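The clip has shut on both plates, upright and centred, and the fingers are free of it on both sides. I retreat straight up and measure.

>>> move_arm(
  commands=[
    [[0.085, -0.01, 0, 0, 0, 0, 0], [0.085, -0.015, 0, 0, 0, 0, 0], [0.085, -0.025, 0, 0, 0, 0, 0], [0.085, -0.025, 0, 0, 0, 0, 0], [0.085, -0.025, 0, 0, 0, 0, 0], [0.085, -0.02, 0, 0, 0, 0, 0], [0.085, -0.01, 0, 0, 0, 0, 0], [0.085, 0, 0, 0, 0, 0, 0], [0.085, 0, 0, 0, 0, 0, 0], [0.085, 0, 0, 0, 0, 0, 0]],
  ],
)

```text
time: 13.05
ee_pos: [0.529, 0.2642, 0.2672]
tool_rot: [1.012, 1.323, -1.015]
contact_force: [0.2, -0.6, 0.1]
gripper_width: 0.997
```

```bash
python3 - <<'E'
from h import *
b=optics.get_image('wrist'); save(b,'w7')
a=optics.get_image('side')
cv2.imwrite('pics/s7.png',cv2.resize(cv2.cvtColor(a['image'][80:230,180:360],cv2.COLOR_RGB2BGR),None,fx=4,fy=4))
s=telemetry.get_state(); print(s['time'],s['ee_pos'],s['contact_force'])
X,_,_=cloud(b,optics.cut_out(b,'clip')[0]['mask']); 
Y=X[(X[:,2]>.145)&(X[:,2]<.18)]; print('handles',Y[:,2].max(),cv2.minAreaRect((Y[:,:2]*1000).astype(np.float32)))
c=X[np.hypot(X[:,0]-.528,X[:,1]-.265)<.004]; print('coil top z',np.median(c[:,2]))
W,_,_=cloud(b,optics.cut_out(b,'wide_edge')[0]['mask']); W=W[(W[:,2]>.109)&(W[:,2]<.119)]
print('edge',cv2.minAreaRect((W[:,:2]*1000).astype(np.float32)),np.median(W[:,2]))
E
```

```text
13.15 [0.52908374 0.26425936 0.26744385] [-0.00177016 -0.05313047 -0.18286156]
handles 0.17618278568632953 ((527.9652099609375, 265.7386779785156), (51.96452331542969, 30.857728958129883), 14.928489685058594)
coil top z 0.13111904499667018
edge ((527.388427734375, 267.8003845214844), (7.763504505157471, 139.34474182128906), 15.293499946594238) 0.11495203850434872
```

View pics/s7.png

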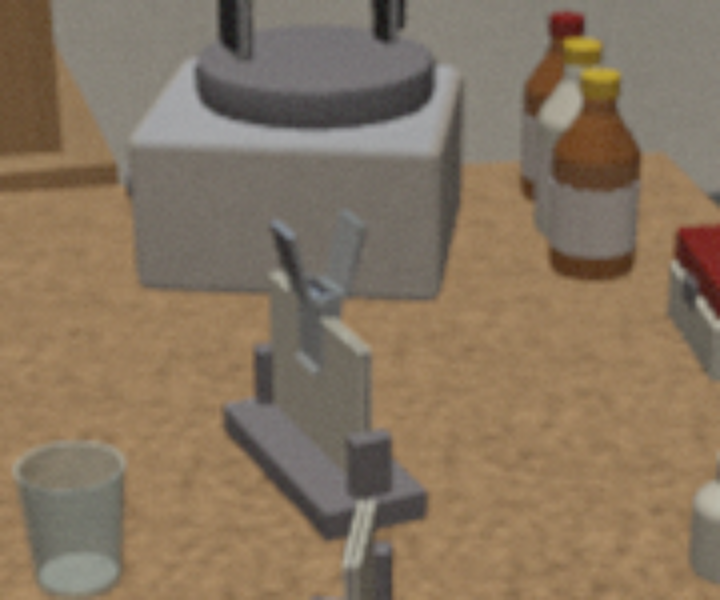

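View pics/w7.png

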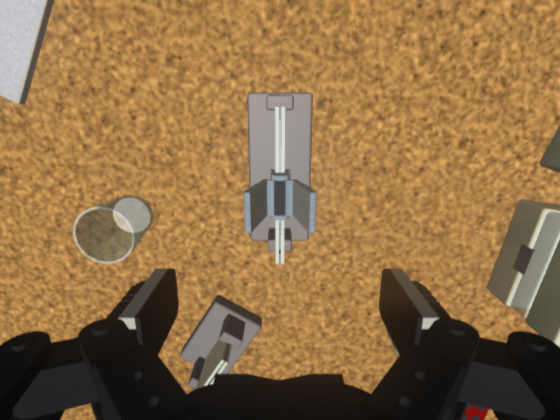

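```bash
python3 -c "
from bench import bot; print(bot.close_job())"
```

```text
the job is handed in; nothing more can be done
None
```

I squeezed the clip off its rail with a 30 N grip, carried it over the wide cassette and lowered it until the jaws straddled both plates. I then released it, backed the gripper about 130 mm straight up and handed the job in at about 13 s of the 38 s allowed.

The last check, from the wrist depth image, showed:

| Check | Measured | Allowed |
|---|---|---|
| Clip centre along the edge | about 2 mm from the middle | 20 mm |
| Clip centre across the edge | under 1 mm off | 10 mm |
| Clip square to the edge | within 0.4° | 0.2 rad (11.5°) |
| Pivot above the edge | about 8–10 mm | 27 mm |

- **Gripping:** the handles measured about 52 mm over all, against 50 mm for a clip gripping 8 mm. I did not read the jaw angle directly.
- **Standing upright:** I judged this from the side and wrist images, not from a measured tilt.
- **Nothing touching:** the gripper was well clear of the clip and the force reading was about zero.

No check failed. The top and wrist cameras disagreed by 2–3 mm on positions, which is close to their stated calibration error.

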